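# Make up two hardware kits on the joiner's bench

## Task

Make up the two hardware kits: the brass knob, the steel hinge and the wooden turn button go in the blue tray, the angle bracket and the black door stop in the red tray, one thing to each compartment, each resting on the compartment's floor the same way up as it stands now. Leave the white knob, the green door stop and the tape measure where they are.

Things in the scene. Friction and masses are not known exactly. Their poses are not given: they have to be found in the camera images.
- blue_tray: Blue steel kit tray with three compartments. 238 x 108 mm outside, fixed; floor 4 mm thick, rim and dividers 16 mm high, 4 mm thick. Origin: centre of the underside, z up. Compartments 74 mm (x) by 100 mm (y) inside, in a row along its x, centres at x = -78, 0, +78 mm, y = 0. Left or right of the stock by chance; its x within 0.18 rad of world x
- red_tray: Red steel kit tray with two compartments. 160 x 108 mm outside, fixed; floor 4 mm thick, rim and dividers 16 mm high, 4 mm thick. Origin: centre of the underside, z up. Compartments 74 mm (x) by 100 mm (y) inside, in a row along its x, centres at x = -39, +39 mm, y = 0. Left or right of the stock by chance; its x within 0.18 rad of world x
- brass_knob: Brass cupboard knob, 35 mm tall: foot 27 mm across, neck 16 mm, round head 32 mm across and widest 21 to 29 mm above the foot (grip it there). Stands upright on its foot; origin at the centre of the underside, z up
- hinge: Grey steel butt hinge, folded shut, lying flat with three dark screw holes up: 50 mm (x) by 32 mm (y, from -16 to +16, the pin barrel along the -y edge), 10 mm thick. Origin at the centre of the underside, z up; grip it across y
- turn_button: Brown wooden turn button (toggle catch): oblong with round ends, 54 mm (x) by 22 mm (y), 14 mm thick, a brass screw head in the middle of the top. Lies flat; origin at the centre of the underside, z up; grip it across y
- bracket: Pale aluminium angle bracket standing on one leg: foot 40 mm (x) by 30 mm (y) and 5 mm thick, upright leg at the +x end (x = 15 to 20 mm), 30 mm wide (y), 5 mm thick, reaching 40 mm up; a dark screw hole in each leg. Origin at the centre of the foot's underside, z up; grip it across y at about x = +10 mm
- black_stop: Black rubber round tapered door stop, 36 mm across at the foot, 30 mm at the top, 28 mm tall, steel disc in the top. Stands on its wide foot; origin at the centre of the underside, z up
- white_knob: White porcelain knob, to be left alone. Same shape as the brass one: 35 mm tall: foot 27 mm across, neck 16 mm, round head 32 mm across and widest 21 to 29 mm above the foot (grip it there). Stands upright on its foot; origin at the centre of the underside, z up
- green_stop: Green round tapered door stop, 36 mm across at the foot, 30 mm at the top, 28 mm tall, steel disc in the top. Stands on its wide foot; origin at the centre of the underside, z up. To be left alone
- tape_measure: Yellow pocket tape measure with a black disc on top, 50 x 48 mm, 26 mm high, lying flat; origin at the centre of the underside. To be left alone
There are look-alikes about, which are no part of the job. Several things have the shape of the brass_knob; the one meant has the colours described above. Several things have the shape of the black_stop; the one meant has the colours described above.

How it is judged:
At the end, for the whole second after the job is handed in: Every compartment holds one thing of its kit, centre within 25 mm along the row and 40 mm across of its middle, underside within 4 mm of the tray floor, tilt under 0.15 rad, at rest and released; white knob, green stop and tape measure within 15 mm of their starts (((x of brass_knob in the frame of blue_tray between -0.103 and -0.053 m and y of brass_knob in the frame of blue_tray between -0.04 and 0.04 m) or (x of hinge in the frame of blue_tray between -0.103 and -0.053 m and y of hinge in the frame of blue_tray between -0.04 and 0.04 m) or (x of turn_button in the frame of blue_tray between -0.103 and -0.053 m and y of turn_button in the frame of blue_tray between -0.04 and 0.04 m)) and ((x of brass_knob in the frame of blue_tray between -0.025 and 0.025 m and y of brass_knob in the frame of blue_tray between -0.04 and 0.04 m) or (x of hinge in the frame of blue_tray between -0.025 and 0.025 m and y of hinge in the frame of blue_tray between -0.04 and 0.04 m) or (x of turn_button in the frame of blue_tray between -0.025 and 0.025 m and y of turn_button in the frame of blue_tray between -0.04 and 0.04 m)) and ((x of brass_knob in the frame of blue_tray between 0.053 and 0.103 m and y of brass_knob in the frame of blue_tray between -0.04 and 0.04 m) or (x of hinge in the frame of blue_tray between 0.053 and 0.103 m and y of hinge in the frame of blue_tray between -0.04 and 0.04 m) or (x of turn_button in the frame of blue_tray between 0.053 and 0.103 m and y of turn_button in the frame of blue_tray between -0.04 and 0.04 m)) and z of each of brass_knob, hinge, turn_button in the frame of blue_tray below 0.008 m and angle between each of brass_knob, hinge, turn_button, bracket, black_stop's own z axis and vertical below 0.15 rad and linear speed of each of brass_knob, hinge, turn_button, bracket, black_stop below 0.02 m/s and angular speed of each of brass_knob, hinge, turn_button, bracket, black_stop below 0.3 rad/s and contact force between each of brass_knob, hinge, turn_button, bracket, black_stop and the fingers below 0.1 N and ((x of bracket in the frame of red_tray between -0.064 and -0.014 m and y of bracket in the frame of red_tray between -0.04 and 0.04 m) or (x of black_stop in the frame of red_tray between -0.064 and -0.014 m and y of black_stop in the frame of red_tray between -0.04 and 0.04 m)) and ((x of bracket in the frame of red_tray between 0.014 and 0.064 m and y of bracket in the frame of red_tray between -0.04 and 0.04 m) or (x of black_stop in the frame of red_tray between 0.014 and 0.064 m and y of black_stop in the frame of red_tray between -0.04 and 0.04 m)) and z of each of bracket, black_stop in the frame of red_tray below 0.008 m and distance of each of white_knob, green_stop, tape_measure from where it was at the start of the episode below 0.015 m); the robot touches nothing.
It fails at once if the white knob is pushed 15 mm or more from its place (distance of white_knob from where it was at the start of the episode above 0.015 m).
It fails at once if the green stop is pushed 15 mm or more from its place (distance of green_stop from where it was at the start of the episode above 0.015 m).
It fails at once if the tape measure is pushed 15 mm or more from its place (distance of tape_measure from where it was at the start of the episode above 0.015 m).
It also fails if it takes over 115 s, if anything falls off the work surface, if the arm or the gripper's body presses on something with over 40 N, if the wrist force passes 120 N, or if a joint passes its speed limit or range.

## Robot

A 6-joint arm with a two-finger parallel gripper is mounted at the origin on the work surface. World frame = base frame: x ahead of the robot, y to its left, z up, the work surface at z = 0. Lengths are in m, angles in rad, forces in N, time in s.
With the tool pointing down it reaches from about 0.3 to 0.825 m from the base axis. Payload 5.4 kg.
Tool frame: the origin (TCP) lies midway between the tips of the shut fingers; the grasp point (between the pads) lies 19 mm behind it; z points along the fingers, y is the line along which they close (so a half turn about z gives the same grasp; the last joint's range is limited). The gripper opens to 92 mm and grips with 3 to 60 N. Pads are 20 mm wide; open, the fingers measure 128 mm over their backs; the gripper's body (75 mm by 189 mm) begins 69 mm behind the grasp point.
Start: joints at [0.985, 0.158, 1.597, -0, 1.386, -0.21], TCP at [0.211, 0.535, 0.215] pointing down, gripper open.
Joint ranges: [-2.91, 2.91], [-0.94, 2.29], [0.18, 2.7], [-1.29, 4.43], [0.17, 2.64], [-3, 3]. Speed limits (rad/s): [2.57, 2.57, 3.14, 3.14, 3.14, 3.14].

## Interface

Orientations are given as a unit quaternion [x, y, z, w].
In Python, from station import sensors, optics, workorder gives the robot as it stands.
- The arm moves only by the shell command python3 -m creep 'ROWS' [FORCE]. ROWS is JSON, one flat list of numbers, 7 for each row, row after row: the shift along the tool's x, y, z in m, then the turn, a rotation vector about the tool's x, y, z in rad, then the closure, from 0 (fully open) to 1 (shut). A call has 1 to 12 rows; each row shifts and turns the commanded pose from where the row before left it, along the tool's axes as they then stand; what a row does not reach is not made up. A row lasts 1/12 s, in which the tool goes at most 41.7 mm and 7.16 degrees, less where a joint would pass 70% of its speed; a pose out of reach is approached as far as the arm can. A call is refused whole if a number of a shift passes 0.0417 or a number of a turn 0.125, either way. A call with a gripper value outside its range is refused whole. The fingers move at their own pace and stop on an object; FORCE is the grip in N (left out, the last holds). Time passes only in rows, so rows that do not move let the fingers close. It gives the time, the measured TCP pose, the force, the opening and the grip force at its end, in the units of the state.
- sensors.state(): the state, without advancing time (a new reading comes with each control period).
- optics.snapshot(name): name is "side" or "top"; returns a dict with "color" (384x512x3 uint8, red, green, blue), "camera_matrix" (3x3 intrinsics, pixels), "R" (3x3) and "t" (3): a world point X has camera coordinates R X + t. Camera axes: x right, y down, z forward; pixel columns grow to the right and rows downward; lengths in m; the calibration is good to about 2 mm. A picture is of the moment at which its call begins. There is no depth.
- workorder.sign_off(): hands the job in; it is judged then, once.
Trained networks look in a picture, given as the dict that the camera call returned (one of the last four; its "shot" number tells which), for a name from the list of things; names that differ only in an ending like _2 or _b are one class to them, and where a whole thing is asked for, a point or a joint stands for the part that bears it (a point fixed in the world has none). Each returns a list of dicts, best first, with "p" (0 to 1); they miss things now and then, are a little off and sometimes report something else, mostly with a low value. They report only what shows in the picture. A call takes as long as a camera call. They do not tell look-alikes from the thing itself.
- optics.search_frame(picture, target): "rect" ([left, top, width, height] in pixels, round what is visible of it).
- optics.masks_of(picture, target): "region" (384x512 bool, what is visible of it) and "rect" ([left, top, width, height] in pixels, round what is visible of it).
The state is a dict: "clock": time; "joint_positions": joint angles; "dq": joint speeds; "joint_efforts": joint torques, N m; "eef_pos": TCP position; "orientation": TCP orientation; "force": force on the tool from outside, world axes, zero at the start; "moment": the same for the moment, N m; "gripper_width": finger opening in m; "grip_force": force on a finger pad.
Only numpy, scipy, OpenCV 4.12 (cv2) and the standard library are available. Lean on these libraries where they do the work, as an engineer would, in place of code of your own. Each camera call takes 0.05 s, during which the arm holds its last target. There are 200 camera calls.

## Working session

There is one attempt and no reset: what is moved stays moved. The work goes in short steps, Python scripts to look and compute and a shell command to move; the robot and the scene stay as the last step left them, time stands still between calls to the robot, and variables do not carry over. Pictures are saved under pics/ and viewed, at most 14 in all, crops included, and the job is handed in when it is done.

```bash
mkdir -p pics; ls; python3 - <<'E'
from station import sensors, optics
import cv2,numpy as np
s=sensors.state(); print(s)
for n in ("top","side"):
    p=optics.snapshot(n); cv2.imwrite(f"pics/{n}0.png",cv2.resize(p["color"][:,:,::-1],(768,576),interpolation=cv2.INTER_CUBIC))
    print(n,p["camera_matrix"].tolist(),p["R"].tolist(),p["t"].tolist())
    for t in "blue_tray red_tray brass_knob hinge turn_button bracket black_stop tape_measure".split():
        print(t,[(np.round(d["rect"],1).tolist(),round(d["p"],2)) for d in optics.search_frame(p,t)])
E
```

```text
pics
{'clock': 0.0, 'joint_positions': array([ 9.84924326e-01,  1.59040143e-01,  1.59819684e+00, -2.05512927e-05,
        1.38620354e+00, -2.10123874e-01]), 'dq': array([-1.94484291e-03, -1.53145695e-03,  1.56352646e-05, -1.23374325e-03,
       -1.16965141e-03, -1.08976359e-03]), 'joint_efforts': array([ 5.62819860e-04, -3.85576916e+01, -3.22106194e+01,  7.00772088e-02,
        3.79051804e-02, -1.15970875e-04]), 'eef_pos': array([0.2106975 , 0.53434444, 0.21364165]), 'orientation': array([ 1.86768850e-01,  9.82403452e-01, -8.55630434e-04, -3.48781581e-04]), 'force': array([ 0.25079232,  0.13097211, -0.16343635]), 'moment': array([-0.02482735,  0.01382636,  0.00160379]), 'grip_force': 0.0, 'gripper_width': 0.09188369884449685}
top [[368.6659772067925, 0.0, 255.9958514365409], [0.0, 368.6659772067925, 190.55026923691423], [0.0, 0.0, 1.0]] [[0.002346424158277983, -0.9998350797789973, -0.01800854066811781], [-0.9954209142882989, -0.0006144032156471006, -0.09558674545215723], [0.09555991675967679, 0.018150365065595954, -0.9952581909016719]] [0.0065854363956850325, 0.5990046552380895, 0.92
[... 800 characters left out ...]
1532361818, 0.6883613332672309, -0.6930034867759377], [0.1867384066561771, -0.6675269142414304, -0.720788863844903]] [0.5748629834590377, 0.15615605348189968, 0.7846570984897916]
blue_tray [([267.3, 112.8, 105.6, 55.5], 0.73), ([249.0, 244.2, 30.1, 11.4], 0.27)]
red_tray [([190.2, 294.3, 120.2, 88.9], 0.63)]
brass_knob [([186.1, 167.2, 12.1, 18.6], 0.71), ([275.9, 164.3, 17.8, 21.9], 0.46), ([216.9, 137.6, 13.6, 19.0], 0.44)]
hinge [([264.0, 203.0, 26.1, 17.2], 0.59)]
turn_button [([250.1, 239.8, 30.0, 17.0], 0.92)]
bracket [([320.7, 175.9, 23.7, 23.0], 0.75)]
black_stop [([169.4, 193.6, 19.1, 19.6], 0.82), ([219.8, 186.6, 17.4, 24.1], 0.81)]
tape_measure [([306.2, 211.7, 31.3, 28.7], 0.75)]
```

View pics/top0.png

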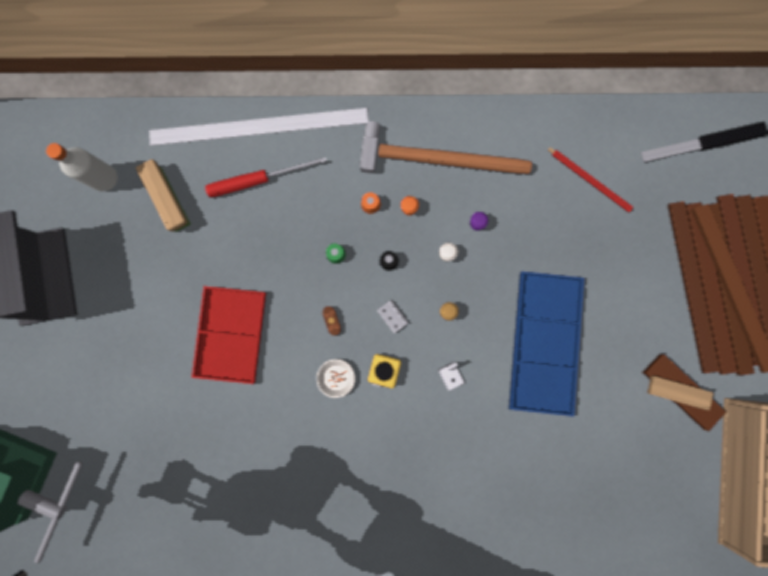

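View pics/side0.png

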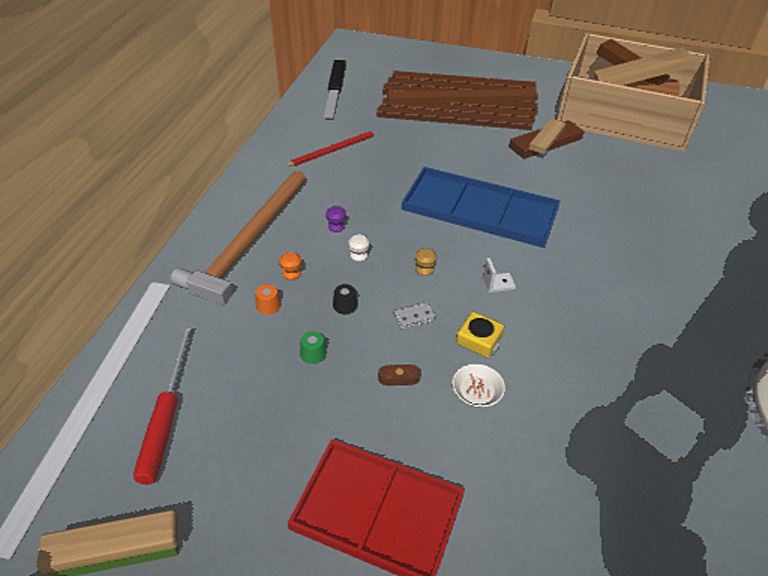

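Top (view pixels): brass knob (449,311), hinge (392,317), button (332,320), bracket (452,375), black stop (389,260), white knob (449,252), green stop (335,253), tape (384,370), blue tray (547,343), red tray (230,335). There are also other obstacles: a bowl (336,378) beside the button and tape. The side view agrees. Next I'll fit the poses to silhouettes in both views.

```bash
cat > fit.py <<'E'
import numpy as np, cv2
from scipy.optimize import minimize
from station import optics
def ring(r,z,n=24):
    a=np.linspace(0,2*np.pi,n,endpoint=False); return np.c_[r*np.cos(a),r*np.sin(a),np.full(n,z)]
def box(x0,x1,y0,y1,z0,z1): return np.array([[x,y,z] for x in(x0,x1) for y in(y0,y1) for z in(z0,z1)])/1e3
c=lambda r1,z1,r2,z2:np.r_[ring(r1/1e3,z1/1e3),ring(r2/1e3,z2/1e3)]
stop=[c(18,0,15,28)]
knob=[c(13.5,0,13.5,4),c(8,0,8,20),np.r_[c(16,21,16,29),c(10,16,10,35)]]
btn=[np.r_[c(11,0,11,14)+[.016,0,0],c(11,0,11,14)-[.016,0,0]]]
M=dict(blue_tray=[box(-119,119,-54,54,0,16)],red_tray=[box(-80,80,-54,54,0,16)],brass_knob=knob,white_knob=knob,
 hinge=[box(-25,25,-16,16,0,10)],turn_button=btn,bracket=[box(-20,20,-15,15,0,5),box(15,20,-15,15,0,40)],
 black_stop=stop,green_stop=stop,tape_measure=[box(-25,25,-24,24,0,26)])
def w2p(P,X):
    q=(P["R"]@np.atleast_2d(X).T).T+P["t"]; q=q@P["camera_matrix"].T; return q[:,:2]/q[:,2:]
def ground(P,uv,z):
    K=P["camera_matrix"];r=P["R"].T@np.linalg.solve(K,[*uv,1]);o=-P["R"].T@P["t"];return (o+r*(z-o[2])/r[2])[:2]
S=4
def render(P,name,x,y,th,roi,z=0):
    l,t,w,h=roi; im=np.zeros((h*S,w*S),np.uint8); R=np.array([[np.cos(th),-np.sin(th),0],[np.sin(th),np.cos(th),0],[0,0,1]])
    for h3 in M[name]:
        uv=(w2p(P,h3@R.T+[x,y,z])+0.5-[l,t])*S-0.5
        cv2.fillConvexPoly(im,np.round(cv2.convexHull(uv.astype(np.float32))*16).astype(np.int32),1,shift=4)
    return cv2.resize(im.astype(np.float32),(w,h),interpolation=cv2.INTER_AREA)
def mask(P,name,uv):
    best=None
    for d in optics.masks_of(P,name):
        l,t,w,h=d["rect"]
        e=np.hypot(l+w/2-uv[0],t+h/2-uv[1])
        if e<9 and (best is None or e<best[0]): best=(e,d["region"])
    return None if best is None else best[1]
def fit(Ps,ms,name,x,y,ths,z=0):
    rois=[]
    for m in ms:
        ys,xs=np.nonzero(m); rois.append((xs.min()-10,ys.min()-10,np.ptp(xs)+21,np.ptp(ys)+21))
    crops=[np.pad(m.astype(np.float32),30)[r[1]+30:r[1]+30+r[3],r[0]+30:r[0]+30+r[2]] for m,r in zip(ms,rois)]
    def cost(v):
        s=0
        for P,m,r in zip(Ps,crops,rois):
            a=render(P,name,v[0]/1e3,v[1]/1e3,v[2]/30,r,z); s+=1-np.minimum(a,m).sum()/np.maximum(a,m).sum()
        return s/len(Ps)
    rs=[minimize(cost,[x*1e3,y*1e3,t*30],method="Nelder-Mead",options=dict(initial_simplex=np.array([x*1e3,y*1e3,t*30])+np.r_[np.zeros((1,3)),np.eye(3)*6],xatol=.05,fatol=1e-4)) for t in ths]
    b=min(rs,key=lambda r:r.fun); return b.x[0]/1e3,b.x[1]/1e3,b.x[2]/30,b.fun
def colmask(P,uv,r=16):
    # foreground by GrabCut round a seed
    im=P["color"]; g=np.full(im.shape[:2],cv2.GC_BGD,np.uint8); u,v=map(int,uv)
    cv2.circle(g,(u,v),r,cv2.GC_PR_BGD,-1);cv2.circle(g,(u,v),r//2,cv2.GC_PR_FGD,-1);cv2.circle(g,(u,v),3,cv2.GC_FGD,-1)
    cv2.grabCut(np.ascontiguousarray(im),g,None,np.zeros((1,65)),np.zeros((1,65)),5,cv2.GC_INIT_WITH_MASK); return (g==1)|(g==3)
E
cat > run0.py <<'E'
from fit import *
T=dict(brass_knob=(299,207),white_knob=(299,168),hinge=(261,211),turn_button=(221,213),bracket=(302,251),black_stop=(259,173),green_stop=(223,168),tape_measure=(256,247),blue_tray=(365,228),red_tray=(153,223))
Sd=dict(brass_knob=(283,174),white_knob=(239,165),hinge=(276,210),turn_button=(266,249),bracket=(332,184),black_stop=(230,199),green_stop=(208,231),tape_measure=(321,223),blue_tray=(320,137),red_tray=(250,340))
Pt=optics.snapshot("top");Ps=optics.snapshot("side")
vis=[Pt["color"].copy(),Ps["color"].copy()]
for n in T:
    ms=[];src=""
    for P,uv in((Pt,T[n]),(Ps,Sd[n])):
        m=mask(P,n,uv); src+="n" if m is not None else "g"
        ms.append(m if m is not None else colmask(P,uv))
    x,y=ground(Pt,T[n],.01)
    sym=n in("brass_knob","white_knob","black_stop","green_stop")
    ths=[0] if sym or "tray" in n else np.arange(-3,3,.6 if n=="bracket" else .5)
    out=[]
    r=fit([Pt,Ps],ms,n,x,y,ths)
    for P,m in zip((Pt,Ps),ms):
        q=fit([P],[m],n,r[0],r[1],[r[2]]);out.append(np.round(q,3).tolist())
    print(n,src,np.round(r,4).tolist(),out,flush=True)
    R=np.array([[np.cos(r[2]),-np.sin(r[2]),0],[np.sin(r[2]),np.cos(r[2]),0],[0,0,1]])
    for P,v in zip((Pt,Ps),vis):
        for h in M[n]:
            cv2.polylines(v,[np.round(cv2.convexHull((w2p(P,h@R.T+[r[0],r[1],0])).astype(np.float32))*16).astype(np.int32)],True,(0,255,0),1,shift=4)
a=cv2.resize(vis[0][110:290,110:400],None,fx=2.5,fy=2.5)[:,:,::-1];b=vis[1][100:384,150:400]
cv2.imwrite("pics/f_top.png",a);cv2.imwrite("pics/f_side.png",cv2.resize(b,None,fx=2.1,fy=2.1)[:,:,::-1])
E
python3 run0.py
```

```text
brass_knob gn [0.5567, -0.1032, 0.2015, 0.2412] [[0.557, -0.116, 0.316, 0.359], [0.557, -0.103, 0.235, 0.079]]
white_knob gn [0.6594, -0.1036, 0.1469, 0.2358] [[0.659, -0.104, 0.392, 0.359], [0.659, -0.104, 0.144, 0.11]]
hinge nn [0.5489, -0.0053, -2.505, 0.1554] [[0.549, -0.005, -2.505, 0.084], [0.549, -0.005, -2.504, 0.227]]
turn_button nn [0.5405, 0.1008, 0.3159, 0.1455] [[0.542, 0.101, 0.374, 0.233], [0.54, 0.101, 0.314, 0.052]]
bracket nn [0.4453, -0.1064, 0.4637, 0.1398] [[0.445, -0.106, 0.463, 0.179], [0.445, -0.107, 0.469, 0.097]]
black_stop nn [0.6466, 0.0008, 0.1112, 0.1456] [[0.647, 0.001, 0.111, 0.218], [0.646, 0.001, 0.215, 0.071]]
green_stop nn [0.6595, 0.0956, 0.1678, 0.1062] [[0.661, 0.096, 0.354, 0.134], [0.659, 0.095, 0.279, 0.063]]
tape_measure nn [0.4541, 0.0087, -0.2282, 0.1102] [[0.454, 0.009, -0.242, 0.068], [0.454, 0.008, -0.184, 0.145]]
blue_tray nn [0.5028, -0.2708, -0.1076, 0.0282] [[0.503, -0.271, -0.107, 0.024], [0.502, -0.271, -0.113, 0.027]]
red_tray nn [0.5164, 0.2807, -0.1094, 0.0393] [[0.516, 0.281, -0.112, 0.033], [0.517, 0.28, -0.105, 0.042]]
```

View pics/f_top.png

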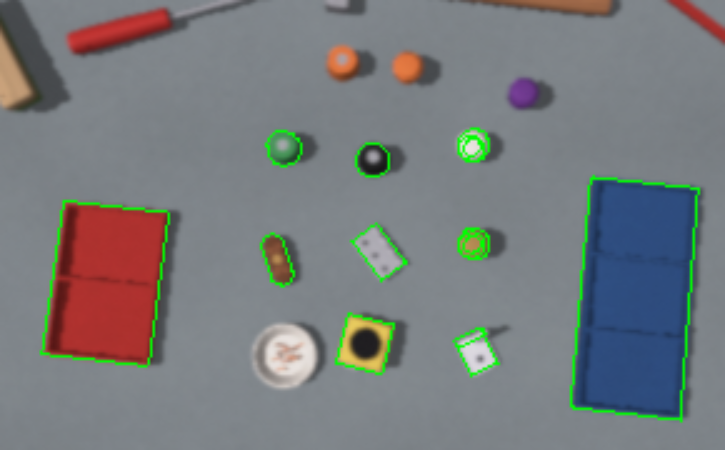

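View pics/f_side.png

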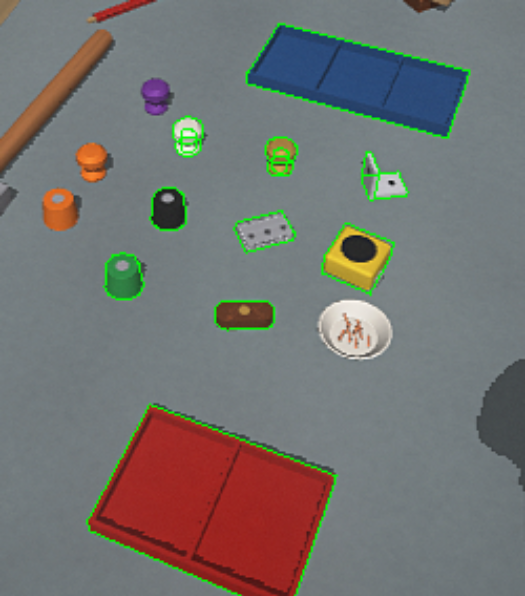

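The fits lie cleanly on the objects in both views, so I'll write a helper that turns a target pose into tool-frame deltas.

```bash
cat > plan.py <<'E'
import sys,numpy as np
from scipy.spatial.transform import Rotation as R
from station import sensors
# plan.py x y z phi [x y z phi ...] : shifts in the tool axes after turning by 'turn' about tool z
s=sensors.state(); p=np.array(s["eef_pos"]); Y=R.from_quat(s["orientation"]).as_matrix()[:,1]; f=np.arctan2(Y[1],Y[0])
print("t%.2f"%s["clock"],"pos",p.round(4),"phi %.3f"%f,"w %.4f grip %.1f F"%(s["gripper_width"],s["grip_force"]),np.round(s["force"],1),"q6 %.2f"%s["joint_positions"][5])
for a in np.array(sys.argv[1:],float).reshape(-1,4):
    g=a[3]; d=a[:3]-p
    print("turn %.3f"%-((g-f+np.pi/2)%np.pi-np.pi/2),"x %.4f y %.4f z %.4f"%(-d[0]*np.sin(g)+d[1]*np.cos(g),d[0]*np.cos(g)+d[1]*np.sin(g),-d[2])); p=a[:3];f=g
E
python3 plan.py .5405 .101 .06 1.89  .5405 .101 .003 1.89
```

```text
t2.00 pos [0.211  0.5349 0.2146] phi 1.195 w 0.0915 grip 0.0 F [0.2 0.3 0.8] q6 -0.21
turn -0.695 x -0.1767 y -0.5153 z 0.1546
turn -0.000 x -0.0000 y 0.0000 z 0.0570
```

```bash
python3 -m creep '[0,0,0.01,0,0,-0.116,0, 0,0,0.01,0,0,-0.116,0, 0,0,0.01,0,0,-0.116,0, 0,0,0.01,0,0,-0.116,0, 0,0,0.01,0,0,-0.116,0, 0,0,0.01,0,0,-0.115,0, -0.0126,-0.0368,0,0,0,0,0, -0.0126,-0.0368,0,0,0,0,0, -0.0126,-0.0368,0,0,0,0,0, -0.0126,-0.0368,0,0,0,0,0, -0.0126,-0.0368,0,0,0,0,0, -0.0126,-0.0368,0,0,0,0,0]' 30
python3 -m creep '[-0.0126,-0.0368,0,0,0,0,0, -0.0126,-0.0368,0,0,0,0,0, -0.0126,-0.0368,0,0,0,0,0, -0.0126,-0.0368,0,0,0,0,0, -0.0126,-0.0368,0,0,0,0,0, -0.0126,-0.0368,0,0,0,0,0, -0.0126,-0.0368,0,0,0,0,0, -0.0126,-0.0368,0,0,0,0,0, 0,0,0.03,0,0,0,0.2, 0,0,0.03,0,0,0,0.4, 0,0,0.03,0,0,0,0.4, 0,0,0,0,0,0,0.4]'
python3 plan.py .5405 .101 .003 1.89 .5405 .101 .1 1.463 .5803 -.2792 .1 1.463 .5803 -.2792 .008 1.463
```

```text
clock: 3.0
eef_pos: [0.3529, 0.3474, 0.1548]
orientation: [-0.159, 0.987, 0.0, 0.0]
force: [0.8, 0.1, -0.5]
gripper_width: 0.0922
grip_force: 0.0
clock: 4.0
eef_pos: [0.5353, 0.1008, 0.0585]
orientation: [-0.159, 0.987, 0.001, -0.006]
force: [-1.2, -0.8, -1.6]
gripper_width: 0.0672
grip_force: 0.0
t4.00 pos [0.5353 0.1008 0.0585] phi 1.889 w 0.0672 grip 0.0 F [-1.2 -0.8 -1.6] q6 -1.93
turn -0.001 x -0.0050 y -0.0014 z 0.0555
turn 0.427 x 0.0000 y 0.0000 z -0.0970
turn -0.000 x -0.0805 y -0.3737 z -0.0000
turn -0.000 x 0.0000 y 0.0000 z 0.0920
```

```bash
python3 -m creep '[0,0,0.02,0,0,0,0.4, 0,0,0,0,0,0,0.4, 0,0,0,0,0,0,0.4, 0,0,0,0,0,0,0.4]'
python3 plan.py .5405 .101 .003 1.89
```

```text
clock: 4.33
eef_pos: [0.5413, 0.1012, 0.0465]
orientation: [-0.159, 0.987, -0.0, 0.001]
force: [0.6, -0.7, 0.5]
gripper_width: 0.0553
grip_force: 0.0
t4.33 pos [0.5413 0.1012 0.0465] phi 1.890 w 0.0553 grip 0.0 F [ 0.6 -0.7  0.5] q6 -1.93
turn 0.000 x 0.0008 y 0.0001 z 0.0435
```

```bash
python3 -m creep '[0.0008,0,0.014,0,0,0,0.4, 0,0,0.014,0,0,0,0.4, 0,0,0.013,0,0,0,0.4, 0,0,0,0,0,0,0.4, 0,0,0,0,0,0,0.4, 0,0,0,0,0,0,0.4]'
python3 -m creep '[0,0,0,0,0,0,1, 0,0,0,0,0,0,1, 0,0,0,0,0,0,1, 0,0,0,0,0,0,1, 0,0,0,0,0,0,1, 0,0,0,0,0,0,1, 0,0,0,0,0,0,1, 0,0,0,0,0,0,1]' 30
python3 plan.py .5405 .101 .1 1.463 .5803 -.2792 .1 1.463 .5803 -.2792 .008 1.463
```

```text
clock: 4.83
eef_pos: [0.5403, 0.1008, 0.0047]
orientation: [-0.159, 0.987, -0.0, 0.001]
force: [-0.7, 0.9, 0.2]
gripper_width: 0.055
grip_force: 0.0
clock: 5.5
eef_pos: [0.5396, 0.1008, 0.0038]
orientation: [-0.159, 0.987, 0.0, 0.0]
force: [0.4, -0.0, 1.0]
gripper_width: 0.0213
grip_force: 30.0
t5.50 pos [0.5396 0.1008 0.0038] phi 1.890 w 0.0213 grip 30.0 F [ 0.4 -0.   1. ] q6 -1.93
turn 0.427 x -0.0009 y 0.0003 z -0.0962
turn -0.000 x -0.0805 y -0.3737 z -0.0000
turn -0.000 x 0.0000 y 0.0000 z 0.0920
```

```bash
python3 -m creep '[0,0,-0.024,0,0,0,1, 0,0,-0.024,0,0,0.107,1, 0,0,-0.024,0,0,0.107,1, 0,0,-0.024,0,0,0.107,1, 0,0,0,0,0,0.106,1, -0.008,-0.0374,0,0,0,0,1, -0.008,-0.0374,0,0,0,0,1, -0.008,-0.0374,0,0,0,0,1, -0.008,-0.0374,0,0,0,0,1, -0.008,-0.0374,0,0,0,0,1, -0.008,-0.0374,0,0,0,0,1, -0.008,-0.0374,0,0,0,0,1]'
python3 -m creep '[-0.008,-0.0374,0,0,0,0,1, -0.008,-0.0374,0,0,0,0,1, -0.008,-0.0374,0,0,0,0,1, 0,0,0.02,0,0,0,1, 0,0,0.02,0,0,0,1, 0,0,0.01,0,0,0,1, 0,0,0,0,0,0,1, 0,0,0,0,0,0,1, 0,0,0,0,0,0,1, 0,0,0,0,0,0,1]'
python3 plan.py .5803 -.2792 .008 1.463
```

```text
clock: 6.5
eef_pos: [0.5666, -0.1674, 0.0994]
orientation: [0.054, 0.999, 0.0, -0.0]
force: [-0.3, 0.9, -0.6]
gripper_width: 0.0218
grip_force: 30.0
clock: 7.33
eef_pos: [0.5798, -0.2799, 0.0513]
orientation: [0.054, 0.999, -0.001, 0.001]
force: [1.1, -0.2, -0.3]
gripper_width: 0.0216
grip_force: 30.0
t7.33 pos [ 0.5798 -0.2799  0.0513] phi 1.464 w 0.0216 grip 30.0 F [ 1.1 -0.2 -0.3] q6 -2.10
turn 0.001 x -0.0004 y 0.0007 z 0.0433
```

```bash
python3 -m creep '[0,0.0007,0.015,0,0,0,1, 0,0,0.015,0,0,0,1, 0,0,0.013,0,0,0,1, 0,0,0,0,0,0,1, 0,0,0,0,0,0,1, 0,0,0,0,0,0,1]'
python3 -m creep '[0,0,0,0,0,0,0.6, 0,0,0,0,0,0,0.6, 0,0,0,0,0,0,0.6, 0,0,0,0,0,0,0.6]'
python3 plan.py .5803 -.2792 .1 2.208 .549 -.005 .1 2.208 .549 -.005 .003 2.208
```

```text
clock: 7.83
eef_pos: [0.5785, -0.2787, 0.006]
orientation: [0.054, 0.999, 0.0, -0.0]
force: [0.3, 0.1, -0.2]
gripper_width: 0.0218
grip_force: 30.0
clock: 8.17
eef_pos: [0.5789, -0.279, 0.0067]
orientation: [0.054, 0.999, -0.0, 0.0]
force: [-0.6, 0.1, -0.0]
gripper_width: 0.0366
grip_force: 0.0
t8.17 pos [ 0.5789 -0.279   0.0067] phi 1.463 w 0.0366 grip 0.0 F [-0.6  0.1 -0. ] q6 -2.10
turn -0.745 x -0.0010 y -0.0010 z -0.0933
turn -0.000 x -0.1380 y 0.2390 z -0.0000
turn -0.000 x -0.0000 y 0.0000 z 0.0970
```

```bash
python3 -m creep '[0,0,-0.024,0,0,0,0.6, 0,0,-0.024,0,0,0,0.6, 0,0,-0.024,0,0,-0.124,0.6, 0,0,-0.022,0,0,-0.124,0.4, 0,0,0,0,0,-0.124,0.3, 0,0,0,0,0,-0.124,0.3, 0,0,0,0,0,-0.124,0.3, 0,0,0,0,0,-0.124,0.3, -0.0198,0.034,0,0,0,0,0.3, -0.0198,0.034,0,0,0,0,0.3, -0.0198,0.034,0,0,0,0,0.3, -0.0198,0.034,0,0,0,0,0.3]'
python3 -m creep '[-0.0198,0.034,0,0,0,0,0.3, -0.0198,0.034,0,0,0,0,0.3, -0.0198,0.034,0,0,0,0,0.3, 0,0,0.025,0,0,0,0.3, 0,0,0.025,0,0,0,0.3, 0,0,0,0,0,0,0.3, 0,0,0,0,0,0,0.3, 0,0,0,0,0,0,0.3]'
python3 plan.py .549 -.005 .003 2.208
```

```text
clock: 9.17
eef_pos: [0.5613, -0.1211, 0.1007]
orientation: [-0.312, 0.95, -0.0, 0.0]
force: [0.7, 1.1, -0.2]
gripper_width: 0.064
grip_force: 0.0
clock: 9.83
eef_pos: [0.5497, -0.0057, 0.0518]
orientation: [-0.312, 0.95, -0.0, 0.001]
force: [-0.2, -0.8, 1.0]
gripper_width: 0.0645
grip_force: 0.0
t9.83 pos [ 0.5497 -0.0057  0.0518] phi 2.206 w 0.0645 grip 0.0 F [-0.2 -0.8  1. ] q6 -2.44
turn -0.002 x 0.0002 y 0.0010 z 0.0488
```

```bash
python3 -m creep '[0,0.001,0.017,0,0,0,0.3, 0,0,0.017,0,0,0,0.3, 0,0,0.014,0,0,0,0.3, 0,0,0,0,0,0,0.3, 0,0,0,0,0,0,0.3, 0,0,0,0,0,0,0.3]'
python3 -m creep '[0,0,0,0,0,0,1, 0,0,0,0,0,0,1, 0,0,0,0,0,0,1, 0,0,0,0,0,0,1, 0,0,0,0,0,0,1, 0,0,0,0,0,0,1, 0,0,0,0,0,0,1, 0,0,0,0,0,0,1]' 30
python3 plan.py .549 -.005 .1 1.463  .4253 -.2624 .1 1.463 .4253 -.2624 .008 1.463
```

```text
clock: 10.33
eef_pos: [0.5499, -0.005, 0.0045]
orientation: [-0.313, 0.95, -0.001, 0.001]
force: [-0.0, -0.4, 0.1]
gripper_width: 0.0636
grip_force: 0.0
clock: 11.0
eef_pos: [0.5484, -0.0044, 0.0028]
orientation: [-0.313, 0.95, -0.0, 0.0]
force: [-0.6, 0.2, 3.6]
gripper_width: 0.0312
grip_force: 30.0
t11.00 pos [ 0.5484 -0.0044  0.0028] phi 2.207 w 0.0312 grip 30.0 F [-0.6  0.2  3.6] q6 -2.44
turn 0.744 x -0.0006 y -0.0006 z -0.0972
turn -0.000 x 0.0953 y -0.2692 z -0.0000
turn -0.000 x 0.0000 y 0.0000 z 0.0920
```

```bash
python3 -m creep '[0,0,-0.024,0,0,0,1, 0,0,-0.024,0,0,0.124,1, 0,0,-0.024,0,0,0.124,1, 0,0,-0.024,0,0,0.124,1, 0,0,0,0,0,0.124,1, 0,0,0,0,0,0.124,1, 0,0,0,0,0,0.124,1, 0.0135,-0.0385,0,0,0,0,1, 0.0135,-0.0385,0,0,0,0,1, 0.0135,-0.0385,0,0,0,0,1, 0.0135,-0.0385,0,0,0,0,1, 0.0135,-0.0385,0,0,0,0,1]'
python3 -m creep '[0.0135,-0.0385,0,0,0,0,1, 0.0135,-0.0385,0,0,0,0,1, 0,0,0.02,0,0,0,1, 0,0,0.02,0,0,0,1, 0,0,0.01,0,0,0,1, 0,0,0,0,0,0,1, 0,0,0,0,0,0,1, 0,0,0,0,0,0,1, 0,0,0,0,0,0,1]'
python3 plan.py .4253 -.2624 .008 1.463
```

```text
clock: 12.0
eef_pos: [0.4591, -0.1896, 0.0982]
orientation: [0.054, 0.999, 0.0, -0.0]
force: [0.9, -0.8, -0.2]
gripper_width: 0.0313
grip_force: 30.0
clock: 12.75
eef_pos: [0.4263, -0.2625, 0.0498]
orientation: [0.053, 0.999, -0.001, 0.001]
force: [-0.3, 0.1, -1.5]
gripper_width: 0.0313
grip_force: 30.0
t12.75 pos [ 0.4263 -0.2625  0.0498] phi 1.464 w 0.0313 grip 30.0 F [-0.3  0.1 -1.5] q6 -2.26
turn 0.001 x 0.0010 y -0.0001 z 0.0418
```

Now lower and release, then move to the brass knob (phi 1.463).

```bash
python3 -m creep '[0.001,0,0.015,0,0,0,1, 0,0,0.015,0,0,0,1, 0,0,0.012,0,0,0,1, 0,0,0,0,0,0,1, 0,0,0,0,0,0,1, 0,0,0,0,0,0,1]'
python3 -m creep '[0,0,0,0,0,0,0.48, 0,0,0,0,0,0,0.48, 0,0,0,0,0,0,0.48, 0,0,0,0,0,0,0.48]'
python3 plan.py .4253 -.2624 .1 1.463 .557 -.103 .1 1.463 .557 -.103 .006 1.463
```

```text
clock: 13.25
eef_pos: [0.4249, -0.2623, 0.0075]
orientation: [0.054, 0.999, -0.0, 0.0]
force: [-0.5, 0.0, -0.9]
gripper_width: 0.0313
grip_force: 30.0
clock: 13.58
eef_pos: [0.4246, -0.2622, 0.007]
orientation: [0.054, 0.999, -0.0, 0.0]
force: [0.5, -1.0, -0.4]
gripper_width: 0.0475
grip_force: 0.0
t13.58 pos [ 0.4246 -0.2622  0.007 ] phi 1.463 w 0.0475 grip 0.0 F [ 0.5 -1.  -0.4] q6 -2.26
turn 0.000 x -0.0007 y -0.0001 z -0.0930
turn -0.000 x -0.1138 y 0.1726 z -0.0000
turn -0.000 x 0.0000 y 0.0000 z 0.0940
```

```bash
python3 -m creep '[0,0,-0.024,0,0,0,0.48, 0,0,-0.024,0,0,0,0.48, 0,0,-0.024,0,0,0,0.4, 0,0,-0.021,0,0,0,0.3, -0.0191,0.0288,0,0,0,0,0.3, -0.0191,0.0288,0,0,0,0,0.3, -0.0191,0.0288,0,0,0,0,0.3, -0.0191,0.0288,0,0,0,0,0.3, -0.0191,0.0288,0,0,0,0,0.3, -0.0191,0.0288,0,0,0,0,0.3, 0,0,0.02,0,0,0,0.3, 0,0,0.02,0,0,0,0.3]'
python3 -m creep '[0,0,0,0,0,0,0.3, 0,0,0,0,0,0,0.3, 0,0,0,0,0,0,0.3]'
python3 plan.py .557 -.103 .006 1.463
```

```text
clock: 14.58
eef_pos: [0.5593, -0.1014, 0.0606]
orientation: [0.052, 0.999, -0.001, 0.002]
force: [-0.0, -0.8, -0.1]
gripper_width: 0.0644
grip_force: 0.0
clock: 14.83
eef_pos: [0.5572, -0.1031, 0.0605]
orientation: [0.054, 0.999, -0.0, 0.0]
force: [-0.2, -0.4, 0.5]
gripper_width: 0.0643
grip_force: 0.0
t14.83 pos [ 0.5572 -0.1031  0.0605] phi 1.462 w 0.0643 grip 0.0 F [-0.2 -0.4  0.5] q6 -1.86
turn -0.001 x 0.0003 y 0.0000 z 0.0545
```

```bash
python3 -m creep '[0,0,0.018,0,0,0,0.3, 0,0,0.018,0,0,0,0.3, 0,0,0.018,0,0,0,0.3, 0,0,0,0,0,0,0.3, 0,0,0,0,0,0,0.3, 0,0,0,0,0,0,0.3]'
python3 -m creep '[0,0,0,0,0,0,1, 0,0,0,0,0,0,1, 0,0,0,0,0,0,1, 0,0,0,0,0,0,1, 0,0,0,0,0,0,1, 0,0,0,0,0,0,1, 0,0,0,0,0,0,1, 0,0,0,0,0,0,1]' 25
python3 plan.py .557 -.103 .1 1.463  .5028 -.2708 .1 1.463 .5028 -.2708 .011 1.463
```

```text
clock: 15.33
eef_pos: [0.5581, -0.1034, 0.0075]
orientation: [0.054, 0.999, -0.0, 0.001]
force: [-0.8, -0.7, 0.6]
gripper_width: 0.0642
grip_force: 0.0
clock: 16.0
eef_pos: [0.557, -0.1025, 0.0058]
orientation: [0.054, 0.999, 0.0, 0.0]
force: [-1.2, 1.7, 2.9]
gripper_width: 0.0304
grip_force: 25.0
t16.00 pos [ 0.557  -0.1025  0.0058] phi 1.463 w 0.0304 grip 25.0 F [-1.2  1.7  2.9] q6 -1.86
turn 0.000 x -0.0000 y -0.0005 z -0.0942
turn -0.000 x 0.0358 y -0.1727 z -0.0000
turn -0.000 x 0.0000 y 0.0000 z 0.0890
```

```bash
python3 -m creep '[0,0,-0.024,0,0,0,1, 0,0,-0.024,0,0,0,1, 0,0,-0.024,0,0,0,1, 0,0,-0.024,0,0,0,1, 0.0072,-0.0345,0,0,0,0,1, 0.0072,-0.0345,0,0,0,0,1, 0.0072,-0.0345,0,0,0,0,1, 0.0072,-0.0345,0,0,0,0,1, 0.0072,-0.0345,0,0,0,0,1, 0,0,0.025,0,0,0,1, 0,0,0.025,0,0,0,1, 0,0,0,0,0,0,1]'
python3 -m creep '[0,0,0,0,0,0,1, 0,0,0,0,0,0,1, 0,0,0,0,0,0,1]'
python3 plan.py .5028 -.2708 .011 1.463
```

```text
clock: 17.0
eef_pos: [0.4988, -0.2682, 0.0464]
orientation: [0.055, 0.998, 0.003, -0.004]
force: [-0.6, -0.2, -1.6]
gripper_width: 0.0303
grip_force: 25.0
clock: 17.25
eef_pos: [0.5037, -0.2706, 0.0533]
orientation: [0.053, 0.999, -0.001, 0.001]
force: [-0.7, 1.1, 1.0]
gripper_width: 0.0302
grip_force: 25.0
t17.25 pos [ 0.5037 -0.2706  0.0533] phi 1.464 w 0.0302 grip 25.0 F [-0.7  1.1  1. ] q6 -2.17
turn 0.001 x 0.0009 y -0.0003 z 0.0423
```

```bash
python3 -m creep '[0.0009,0,0.015,0,0,0,1, 0,0,0.015,0,0,0,1, 0,0,0.0125,0,0,0,1, 0,0,0,0,0,0,1, 0,0,0,0,0,0,1, 0,0,0,0,0,0,1]'
python3 -m creep '[0,0,0,0,0,0,0.46, 0,0,0,0,0,0,0.46, 0,0,0,0,0,0,0.46, 0,0,0,0,0,0,0.46, 0,0,-0.02,0,0,0,0.46, 0,0,-0.024,0,0,0,0.46, 0,0,-0.024,0,0,-0.1,0.4, 0,0,-0.024,0,0,-0.1,0.3, 0,0,0,0,0,-0.124,0.3, 0,0,0,0,0,-0.124,0.3, 0,0,0,0,0,-0.124,0.3, 0,0,0,0,0,0,0.3]'
python3 plan.py .454 -.102 .1 2.036 .454 -.102 .004 2.036
```

```text
clock: 17.75
eef_pos: [0.5021, -0.2702, 0.0098]
orientation: [0.054, 0.999, -0.0, 0.0]
force: [0.3, 0.2, -1.0]
gripper_width: 0.0301
grip_force: 25.0
clock: 18.75
eef_pos: [0.5017, -0.2701, 0.1014]
orientation: [-0.232, 0.973, -0.0, 0.0]
force: [-0.5, 0.7, -0.5]
gripper_width: 0.0646
grip_force: 0.0
t18.75 pos [ 0.5017 -0.2701  0.1014] phi 2.038 w 0.0646 grip 0.0 F [-0.5  0.7 -0.5] q6 -2.74
turn 0.002 x -0.0328 y 0.1717 z 0.0014
turn -0.000 x -0.0000 y 0.0000 z 0.0960
```

```bash
python3 -m creep '[-0.0066,0.0343,0,0,0,0,0.3, -0.0066,0.0343,0,0,0,0,0.3, -0.0066,0.0343,0,0,0,0,0.3, -0.0066,0.0343,0,0,0,0,0.3, -0.0066,0.0343,0,0,0,0,0.3, 0,0,0.02,0,0,0,0.3, 0,0,0.02,0,0,0,0.3, 0,0,0,0,0,0,0.3, 0,0,0,0,0,0,0.3, 0,0,0,0,0,0,0.3]'
python3 plan.py .454 -.102 .004 2.036
python3 - <<'E'
from station import optics
import cv2
a=optics.snapshot("top")["color"][130:290,200:400];b=optics.snapshot("side")["color"][90:250,150:400]
cv2.imwrite("pics/c1.png",cv2.hconcat([cv2.resize(a,(400,320)),cv2.resize(b,(400,320))])[:,:,::-1])
E
```

```text
clock: 19.58
eef_pos: [0.455, -0.1025, 0.062]
orientation: [-0.229, 0.973, -0.0, 0.0]
force: [0.3, 0.7, -0.2]
gripper_width: 0.0645
grip_force: 0.0
t19.58 pos [ 0.455  -0.1025  0.062 ] phi 2.033 w 0.0645 grip 0.0 F [ 0.3  0.7 -0.2] q6 -2.51
turn -0.003 x 0.0007 y 0.0009 z 0.0580
```

View pics/c1.png

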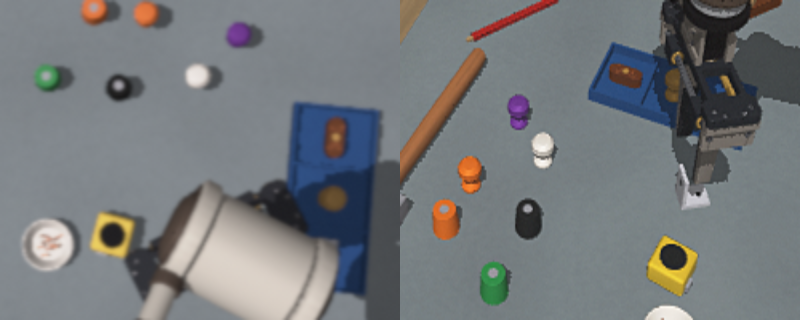

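The button and brass knob sit upright in their blue compartments (crop pixels (336,138) and (333,198)). The arm hides the hinge. In the side crop, the fingers straddle the bracket at (690,190). Next I'll grasp it.

```bash
python3 -m creep '[0.0005,0.0009,0.019,0,0,0,0.3, 0,0,0.019,0,0,0,0.3, 0,0,0.019,0,0,0,0.3, 0,0,0,0,0,0,0.3, 0,0,0,0,0,0,0.3, 0,0,0,0,0,0,0.3]'
python3 -m creep '[0,0,0,0,0,0,1, 0,0,0,0,0,0,1, 0,0,0,0,0,0,1, 0,0,0,0,0,0,1, 0,0,0,0,0,0,1, 0,0,0,0,0,0,1, 0,0,0,0,0,0,1, 0,0,0,0,0,0,1]' 25
python3 plan.py .454 -.102 .12 1.463  .4875 .2838 .12 1.463 .4875 .2838 .009 1.463
```

```text
clock: 20.18
eef_pos: [0.4546, -0.1021, 0.0055]
orientation: [-0.23, 0.973, -0.001, 0.001]
force: [0.4, 0.3, 0.3]
gripper_width: 0.0642
grip_force: 0.0
clock: 20.85
eef_pos: [0.4537, -0.1015, 0.0043]
orientation: [-0.23, 0.973, -0.0, 0.0]
force: [-0.4, 0.5, 3.7]
gripper_width: 0.0296
grip_force: 25.0
t20.85 pos [ 0.4537 -0.1015  0.0043] phi 2.035 w 0.0296 grip 25.0 F [-0.4  0.5  3.7] q6 -2.52
turn 0.572 x -0.0004 y -0.0005 z -0.1157
turn -0.000 x 0.0082 y 0.3872 z -0.0000
turn -0.000 x 0.0000 y 0.0000 z 0.1110
```

```bash
python3 -m creep '[0,0,-0.023,0,0,0,1, 0,0,-0.023,0,0,0.114,1, 0,0,-0.023,0,0,0.114,1, 0,0,-0.023,0,0,0.114,1, 0,0,-0.023,0,0,0.115,1, 0,0,0,0,0,0.115,1, 0.0008,0.0387,0,0,0,0,1, 0.0008,0.0387,0,0,0,0,1, 0.0008,0.0387,0,0,0,0,1, 0.0008,0.0387,0,0,0,0,1, 0.0008,0.0387,0,0,0,0,1, 0.0008,0.0387,0,0,0,0,1]'
python3 -m creep '[0.0008,0.0387,0,0,0,0,1, 0.0008,0.0387,0,0,0,0,1, 0.0008,0.0387,0,0,0,0,1, 0.0008,0.0387,0,0,0,0,1, 0,0,0.025,0,0,0,1, 0,0,0.025,0,0,0,1, 0,0,0.02,0,0,0,1, 0,0,0,0,0,0,1, 0,0,0,0,0,0,1, 0,0,0,0,0,0,1]'
python3 plan.py .4875 .2838 .009 1.463
```

```text
clock: 21.85
eef_pos: [0.4733, 0.1319, 0.1189]
orientation: [0.054, 0.999, -0.0, -0.0]
force: [0.5, -0.1, -0.1]
gripper_width: 0.0297
grip_force: 25.0
clock: 22.68
eef_pos: [0.488, 0.2844, 0.0503]
orientation: [0.054, 0.999, 0.0, 0.001]
force: [0.0, 0.1, 0.4]
gripper_width: 0.0296
grip_force: 25.0
t22.68 pos [0.488  0.2844 0.0503] phi 1.463 w 0.0296 grip 25.0 F [0.  0.1 0.4] q6 -1.15
turn -0.000 x 0.0005 y -0.0006 z 0.0413
```

```bash
python3 -m creep '[0.0005,-0.0006,0.014,0,0,0,1, 0,0,0.014,0,0,0,1, 0,0,0.013,0,0,0,1, 0,0,0,0,0,0,1, 0,0,0,0,0,0,1, 0,0,0,0,0,0,1]'
python3 -m creep '[0,0,0,0,0,0,0.48, 0,0,0,0,0,0,0.48, 0,0,0,0,0,0,0.48, 0,0,0,0,0,0,0.48, 0,0,-0.015,0,0,0,0.48, 0,0,-0.024,0,0,0,0.48, 0,0,-0.024,0,0,0,0.48, 0,0,-0.024,0,0,0,0.35, 0,0,0,0,0,0,0.35, 0,0,0,0,0,0,0.35]'
python3 plan.py .6466 .001 .095 1.463 .6466 .001 .005 1.463
```

```text
clock: 23.18
eef_pos: [0.4871, 0.2838, 0.0089]
orientation: [0.054, 0.999, 0.0, 0.0]
force: [0.1, -0.2, 0.1]
gripper_width: 0.0294
grip_force: 25.0
clock: 24.02
eef_pos: [0.4878, 0.2841, 0.0966]
orientation: [0.054, 0.999, 0.001, 0.002]
force: [0.5, 0.7, -0.0]
gripper_width: 0.0599
grip_force: 0.0
t24.02 pos [0.4878 0.2841 0.0966] phi 1.463 w 0.0599 grip 0.0 F [ 0.5  0.7 -0. ] q6 -1.15
turn 0.000 x -0.1883 y -0.2643 z 0.0016
turn -0.000 x 0.0000 y 0.0000 z 0.0900
```

```bash
python3 -m creep '[-0.0235,-0.033,0,0,0,0,0.35, -0.0235,-0.033,0,0,0,0,0.35, -0.0235,-0.033,0,0,0,0,0.35, -0.0235,-0.033,0,0,0,0,0.35, -0.0235,-0.033,0,0,0,0,0.35, -0.0235,-0.033,0,0,0,0,0.35, -0.0235,-0.033,0,0,0,0,0.35, -0.0235,-0.033,0,0,0,0,0.35, 0,0,0.02,0,0,0,0.35, 0,0,0.02,0,0,0,0.35, 0,0,0,0,0,0,0.35, 0,0,0,0,0,0,0.35]'
python3 -m creep '[0,0,0,0,0,0,0.35, 0,0,0,0,0,0,0.35]'
python3 plan.py .6466 .001 .005 1.463
```

```text
clock: 25.02
eef_pos: [0.6427, 0.0014, 0.0521]
orientation: [0.054, 0.999, 0.0, -0.003]
force: [0.6, 1.1, 0.6]
gripper_width: 0.0597
grip_force: 0.0
clock: 25.18
eef_pos: [0.6458, 0.0014, 0.0562]
orientation: [0.053, 0.999, -0.0, 0.001]
force: [-0.1, -0.3, 0.0]
gripper_width: 0.0594
grip_force: 0.0
t25.18 pos [0.6458 0.0014 0.0562] phi 1.464 w 0.0594 grip 0.0 F [-0.1 -0.3  0. ] q6 -1.65
turn 0.001 x -0.0009 y -0.0003 z 0.0512
```

```bash
python3 -m creep '[0,0,0.017,0,0,0,0.35, 0,0,0.017,0,0,0,0.35, 0,0,0.017,0,0,0,0.35, 0,0,0,0,0,0,0.35, 0,0,0,0,0,0,0.35, 0,0,0,0,0,0,0.35]'
python3 -m creep '[0,0,0,0,0,0,1, 0,0,0,0,0,0,1, 0,0,0,0,0,0,1, 0,0,0,0,0,0,1, 0,0,0,0,0,0,1, 0,0,0,0,0,0,1, 0,0,0,0,0,0,1, 0,0,0,0,0,0,1]' 25
python3 plan.py .6466 .001 .12 1.463  .5552 .2765 .12 1.463 .5552 .2765 .01 1.463
```

```text
clock: 25.68
eef_pos: [0.6463, 0.0011, 0.0059]
orientation: [0.054, 0.999, -0.0, 0.001]
force: [0.9, 0.5, 0.9]
gripper_width: 0.0597
grip_force: 0.0
clock: 26.35
eef_pos: [0.6456, 0.001, 0.0047]
orientation: [0.054, 0.999, -0.0, 0.0]
force: [-0.6, 0.8, 3.3]
gripper_width: 0.0331
grip_force: 25.1
t26.35 pos [0.6456 0.001  0.0047] phi 1.463 w 0.0331 grip 25.1 F [-0.6  0.8  3.3] q6 -1.65
turn 0.000 x -0.0010 y 0.0001 z -0.1153
turn -0.000 x 0.1205 y 0.2641 z -0.0000
turn -0.000 x 0.0000 y 0.0000 z 0.1100
```

```bash
python3 -m creep '[0,0,-0.023,0,0,0,1, 0,0,-0.023,0,0,0,1, 0,0,-0.023,0,0,0,1, 0,0,-0.023,0,0,0,1, 0,0,-0.023,0,0,0,1, 0.0171,0.0377,0,0,0,0,1, 0.0171,0.0377,0,0,0,0,1, 0.0171,0.0377,0,0,0,0,1, 0.0171,0.0377,0,0,0,0,1, 0.0171,0.0377,0,0,0,0,1, 0.0171,0.0377,0,0,0,0,1, 0.0171,0.0377,0,0,0,0,1]'
python3 -m creep '[0,0,0.025,0,0,0,1, 0,0,0.025,0,0,0,1, 0,0,0.02,0,0,0,1, 0,0,0,0,0,0,1, 0,0,0,0,0,0,1, 0,0,0,0,0,0,1]'
python3 plan.py .5552 .2765 .010 1.463
```

```text
clock: 27.35
eef_pos: [0.5532, 0.2778, 0.1185]
orientation: [0.054, 0.999, -0.0, -0.0]
force: [1.0, 0.6, -1.4]
gripper_width: 0.033
grip_force: 24.8
clock: 27.85
eef_pos: [0.5553, 0.2763, 0.0502]
orientation: [0.054, 0.999, 0.0, 0.001]
force: [0.9, -0.2, -0.2]
gripper_width: 0.0329
grip_force: 24.8
t27.85 pos [0.5553 0.2763 0.0502] phi 1.463 w 0.0329 grip 24.8 F [ 0.9 -0.2 -0.2] q6 -1.20
turn -0.000 x 0.0001 y 0.0002 z 0.0402
```

Lower and release, lift, then back away toward the robot at height for a final look.

```bash
python3 -m creep '[0,0,0.014,0,0,0,1, 0,0,0.014,0,0,0,1, 0,0,0.0125,0,0,0,1, 0,0,0,0,0,0,1, 0,0,0,0,0,0,1, 0,0,0,0,0,0,1]'
python3 -m creep '[0,0,0,0,0,0,0.45, 0,0,0,0,0,0,0.45, 0,0,0,0,0,0,0.45, 0,0,0,0,0,0,0.45, 0,0,-0.01,0,0,0,0.45, 0,0,-0.025,0,0,0,0.45, 0,0,-0.03,0,0,0,0.45, 0,0,-0.035,0,0,0,0.45, 0,0,-0.035,0,0,0,0.45, 0,0,-0.035,0,0,0,0.45, 0,0,-0.03,0,0,0,0.45, 0,0,0,0,0,0,0.45]'
python3 -m creep '[0.03,0.022,0,0,0,0,0.45, 0.03,0.022,0,0,0,0,0.45, 0.03,0.022,0,0,0,0,0.45, 0.03,0.022,0,0,0,0,0.45, 0.03,0.022,0,0,0,0,0.45, 0.03,0.022,0,0,0,0,0.45, 0.03,0.022,0,0,0,0,0.45, 0.03,0.022,0,0,0,0,0.45, 0.03,0.022,0,0,0,0,0.45, 0.03,0.022,0,0,0,0,0.45, 0,0,0,0,0,0,0.45, 0,0,0,0,0,0,0.45]'
python3 - <<'E'
from fit import *
Pt=optics.snapshot("top");Ps=optics.snapshot("side")
a=Pt["color"][110:290,110:400];b=Ps["color"][100:384,150:400]
cv2.imwrite("pics/e.png",cv2.hconcat([cv2.resize(a,(480,298)),cv2.resize(b,(300,298))])[:,:,::-1])
cv2.imwrite("pics/e2.png",cv2.vconcat([cv2.resize(Ps["color"][105:175,250:390],(700,300),interpolation=2),cv2.resize(Ps["color"][284:384,180:320],(420,300),interpolation=2).repeat(1,1) if 0 else cv2.resize(Ps["color"][284:384,130:363],(700,300),interpolation=2)])[:,:,::-1])
d=lambda x,y,t,u:(x+u*np.cos(t),y+u*np.sin(t))
for tr,n,u in(("b","brass_knob",0),("b","hinge",-.078),("b","turn_button",.078),("r","bracket",-.039),("r","black_stop",.039),("","white_knob",0),("","green_stop",0),("","tape_measure",0)):
    X=dict(b=(.5028,-.2708,-.1076),r=(.5164,.2807,-.109)).get(tr) or dict(white_knob=(.6594,-.1036,0),green_stop=(.6595,.0956,0),tape_measure=(.4541,.0087,-.228))[n]
    c=d(*X,u); z=.004 if tr else 0
    for P in(Pt,Ps):
        m=mask(P,n,w2p(P,[*c,z+.008])[0])
        if m is not None:
            r=fit([P],[m],n,*c,[X[2]],z); e=np.array(r[:2])-c; t=X[2] if tr else 0
            print(n,"off row/across mm",np.round([1e3*(e[0]*np.cos(t)+e[1]*np.sin(t)),1e3*(-e[0]*np.sin(t)+e[1]*np.cos(t))],1),"iou cost %.2f"%r[3])
E
```

```text
clock: 28.35
eef_pos: [0.554, 0.276, 0.0076]
orientation: [0.054, 0.999, -0.0, -0.001]
force: [0.7, -0.6, -0.9]
gripper_width: 0.0336
grip_force: 24.8
clock: 29.35
eef_pos: [0.5584, 0.2774, 0.2181]
orientation: [0.054, 0.999, 0.002, 0.007]
force: [0.6, 0.4, 1.3]
gripper_width: 0.0505
grip_force: 0.0
clock: 30.35
eef_pos: [0.2785, 0.528, 0.2088]
orientation: [0.052, 0.999, -0.0, 0.0]
force: [0.9, -0.1, 0.2]
gripper_width: 0.0506
grip_force: 0.0
brass_knob off row/across mm [-0.9  1.7] iou cost 0.29
brass_knob off row/across mm [-1.7 -1.4] iou cost 0.09
hinge off row/across mm [ 0.2 -0.3] iou cost 0.08
hinge off row/across mm [-0.4  0.8] iou cost 0.09
turn_button off row/across mm [ 0.9 -0.3] iou cost 0.08
turn_button off row/across mm [-0.  -0.3] iou cost 0.16
bracket off row/across mm [0.1 0. ] iou cost 0.12
bracket off row/across mm [ 0.  -0.1] iou cost 0.06
black_stop off row/across mm [ 0.2 -0. ] iou cost 0.31
white_knob off row/across mm [0.1 1. ] iou cost 0.20
white_knob off row/across mm [0.4 1.7] iou cost 0.09
green_stop off row/across mm [-0.5 -0.2] iou cost 0.11
green_stop off row/across mm [ 0.2 -0.5] iou cost 0.12
tape_measure off row/across mm [0.3 0.5] iou cost 0.10
tape_measure off row/across mm [-0.1 -0.3] iou cost 0.14
```

View pics/e.png

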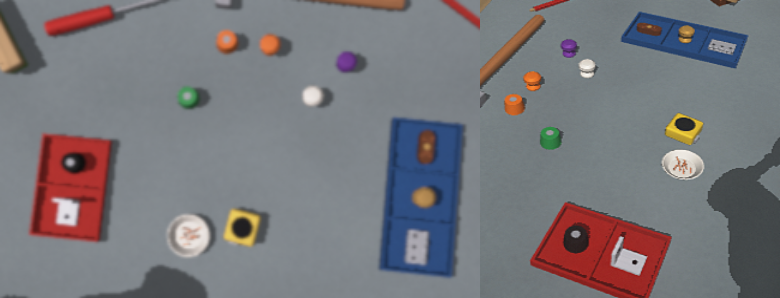

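View pics/e2.png

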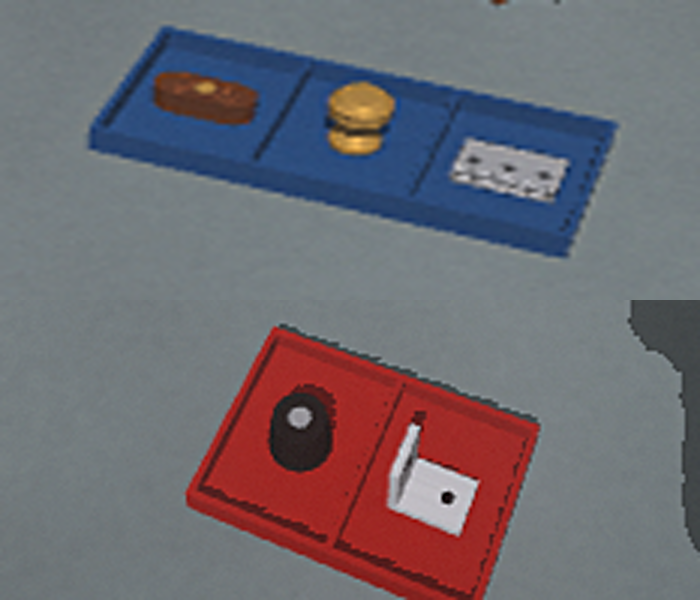

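Everything looks placed, but the black stop's mask is missing in the side view. I'll check that it is upright from where its steel disc appears.

```bash
python3 - <<'E'
from fit import *
for n in("side","top"):
    P=optics.snapshot(n); c=[.5552,.2765]
    for z in(.004,.032): print(n,z,w2p(P,[*c,z])[0].round(1))
    u,v=w2p(P,[*c,.032])[0]; g=P["color"].astype(int); Y,X=np.mgrid[:384,:512]
    m=(g.min(2)>85)&(np.ptp(g,axis=2)<40)&(np.hypot(X-u,Y-v)<12); w=g.min(2)*m; print("disc",(X*w).sum()/w.sum(),(Y*w).sum()/w.sum(),m.sum())
    d=(g.max(2)<80)&(np.hypot(X-u,Y-v)<25)
    if n=="side":
        r=fit([P],[cv2.morphologyEx((d|m).astype(np.uint8),cv2.MORPH_OPEN,np.ones((5,5)))>0],"black_stop",*c,[0],.004);print(np.round(r,4))
E
```

```text
side 0.004 [229.5 331.2]
side 0.032 [229.1 323.1]
disc 229.22942725477287 322.61224489795916 42
[0.5549 0.2751 0.1818 0.1188]
top 0.004 [154.5 207.9]
top 0.032 [151.3 207.3]
disc 151.93995733008228 207.58793050899115 25
```

The disc is within 1 px of where an upright stop would put it, in both views.

```bash
python3 -c "
from station import workorder
print(workorder.sign_off())"
```

```text
the job is handed in; nothing more can be done
None
```

I handed the job in at about 30 s of the 115 s allowed: all five parts are upright in their own compartments, about 2 mm or less off centre in the last pictures, and the white knob, green stop and tape measure have not measurably moved; no verdict came back at hand-in.

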